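# Press a flanged bush home with a fold-out crank

### The arm

A 6-joint arm with a two-finger parallel gripper is mounted at the origin on a cart in front of the work surface, level with it; the furniture and walls round the work are solid. World frame = base frame: x ahead of the robot, y to its left, z up, the work surface at z = 0. Lengths are in mm, angles in rad, forces in N, time in s.
With the tool pointing down it reaches from about 350 to 875 mm from the base axis. Payload 4.2 kg.
Tool frame: the origin (TCP) lies at the very end of the fingers, on their centre line; the grasp point (between the pads) lies 19 mm behind it; z points along the fingers, y is the line along which they close (so a half turn about z gives the same grasp; the last joint's range is limited). The gripper opens to 85 mm and grips with 20 to 120 N. Pads are 22 mm wide; open, the fingers measure 114 mm over their backs; the gripper's body (76 mm by 85 mm) begins 54 mm behind the grasp point. The pads swing forward as they close: fully open they stand 13 mm farther back than shut.
Start: joints at [1.57, 0.385, 0.008, 0, -1.194, -0.259], TCP at [160.523, 604.013, 231.312] pointing down, gripper open.
Joint ranges: [-3.14, 3.14], [-1.21, 2.06], [-1.07, 1.41], [-3.16, 2.05], [-2.99, -0.16], [-3.1, 3.1]. Speed limits (rad/s): [2.79, 2.79, 3.14, 3.14, 3.14, 3.14].

### API

Orientations are given as a unit quaternion [x, y, z, w].
In Python, from bench import arm gives the robot as it stands. The module is installed in compiled form; this text tells all that it offers.
- The arm moves only by the tool drive_tool, never from a script. Its argument "targets" is a list of rows, each a list of 5 numbers: the closure, from -1 (fully open) to 1 (shut), then the shift along the tool's x, y, z in mm, then the turn about the tool's z in degrees. In form: [[grip, tx, ty, tz, roll], ...]. A call has 1 to 12 rows; each row is the pose to reach, as a shift and turn from the pose commanded when the call began, along the tool's axes at that moment; what a row does not reach only later rows make up. A row lasts 1/10 s, in which the tool goes at most 50 mm and 8.59 degrees, less where a joint would pass 70% of its speed; a pose out of reach is approached as far as the arm can. A call with a gripper value outside its range is refused whole. The fingers move at their own pace and stop on an object; the grip force is fixed at half the most. Time passes only in rows, so rows that repeat a pose let the fingers close. It gives the time, the measured TCP pose, the force, the opening and the grip force at its end, in the units of the state.
- arm.read_state(): the state, without advancing time (a new reading comes with each control period).
- arm.get_image(name): name is "side" or "top" or "wrist"; returns the picture (480x640x3 uint8, blue, green, red); there is no depth.
- arm.camera_params(name): a dict with "fov_y" (degrees; the focal length in pixels is half the picture's height over the tangent of half this angle, whatever the lens; pixels are square), "cx", "cy" (the principal point, pixels), "rvec" (rotation vector, rad) and "tvec" (3), from world to camera coordinates, as OpenCV has them; the wrist camera has in their place "tool_from_camera" (4x4, takes a point from camera to tool coordinates, whose origin is the TCP and whose axes are the flange's). Camera axes: x right, y down, z forward; pixel columns grow to the right and rows downward; lengths in mm; the calibration is good to about 2 mm. A picture is of the moment at which its call begins: read the wrist's pose just before it. camera_params takes no time and is no camera call.
- arm.job_done(): hands the job in; it is judged then, once.
The state is a dict: "clock": time; "joints": joint angles; "joint_vel": joint speeds; "joint_efforts": joint torques, N m; "position": TCP position; "ee_rot": TCP orientation; "contact_force": force on the tool from outside, world axes, zero at the start; "wrist_torque": the same for the moment, N m; "gripper_width": finger opening in mm; "grasp_force": force on a finger pad.
Only numpy, scipy, OpenCV 4.12 (cv2) and the standard library are available. Lean on these libraries where they do the work, as an engineer would, in place of code of your own. Each camera call takes 0.05 s, during which the arm holds its last target. There are 200 camera calls.

### The job

Fold the red handle of the spindle press up out of its stowed position until it stands upright on the crank arm, push it down so that it locks, and only then wind the crank clockwise until the brass bush is pressed fully home and its flange beds firmly on the bearing housing. Stop when the crank goes solid, do not strain the press, and let go, leaving the handle up and locked and the tin of screws and the spare bush where they are.

Things in the scene. Friction and masses are not known exactly. Their poses are not given: they have to be found in the camera images.
- press: Green two-column spindle press fixed on the bench, bed 170x200 mm, crosshead top 158 mm above the bench, column nuts up to 167 mm. Origin: centre of its underside, below the spindle. The threaded spindle (25 mm diameter) rises through the crank's hub to at most 235 mm and only slides. Turning the crank clockwise seen from above drives the ram down 24 mm a turn; free running takes about 2.8 N at the handle.
- crank_centre (a point): Point on the vertical axis of the crank, at the height of the handle's hinge pin, 196 mm above the bench. The dark steel crank arm (18 mm wide, 12 mm thick, top face 182 mm above the bench) turns about this axis and stays at its height.
- handle_pin (a point): Middle of the handle's hinge pin, in a clevis (26 mm wide, up to 204 mm above the bench) at the outer end of the crank arm, 90 mm from the crank axis. The pin lies level, along the crank's circle.
- grip_middle (a point): Middle of the red grip of the folding handle: 24 mm diameter, 42 mm long, 43 mm from the pin along the handle (35 mm when locked). Stowed, it lies level 2 mm over the arm, pointing from the pin toward the crank axis; its free end is 64 mm from the pin. The grip spins freely round its own axis.
- fold (a joint): Hinge of the handle on its pin, rad: 0 stowed flat along the arm, 1.57 upright, stop at 1.6. A stiff hinge (about 1.5 N at the grip): the handle stays where it is left.
- lock (a joint): Travel of the grip with its lock tongue along the handle toward the pin, m: 0 pulled out (as it starts), 0.008 fully in. The tongue enters its slot in the arm only when the handle is upright (within about 0.1 rad); pushing it in takes about 8 N straight down, and then the handle can no longer fold.
- ram: Steel ram of the press, a 36 mm disc at the lower end of the spindle; origin at the centre of its pressing face. It starts 98 to 108 mm above the bench and moves only straight down or up with the crank.
- bush: Brass flanged bush under the ram, its 22 mm barrel started in the bore of the housing. Origin: centre of the underside of its flange (32 mm diameter, 5 mm thick). It stands 10 to 16 mm out at the start and is a press fit: moving it takes about 60 N from the ram (2.5 N more at the handle); it stops solid when the flange meets the housing.
- housing_face (a point): Centre of the upper face of the aluminium bearing housing, 62 mm above the bench, z up: the bush is home when its flange lies on it. The housing is bolted to the bed. Firmly bedded means a ram force of 100 to 450 N, about 7 to 20 N in all at the handle along its circle.
- screw_tin: Open green-banded tin of screws, 76 mm wide, 60 mm high, loose to the left of the press. Origin at the centre of its underside. A bystander.
- spare_bush: A second brass bush, 32 mm wide, 31 mm high, standing on its flange in front of the press. Origin at the centre of its underside. A bystander.

How it is judged (in metres and radians):
On the way, in this order (a step that is already met when the one before it is completed fails the run):
1. the handle stands upright and is pushed down into its lock (value of joint fold above 1.48 rad and value of joint lock above 0.006 m), for 0.2 s.
2. the bush is home and the ram beds it firmly (at least 100 N) (all of step 1 and z of bush in the frame of housing_face below 0.0006 m and contact force between ram and bush above 100 N), for 0.1 s.
At the end, for the whole second after the job is handed in: The bush's flange lies on the housing (gap under 0.6 mm), the ram is at rest, and the handle is upright (fold over 1.48 rad) and locked (pushed in over 6 mm) (all of step 1 and z of bush in the frame of housing_face below 0.0006 m and linear speed of ram below 0.005 m/s); the robot touches nothing.
It fails at once if the crank is wound (its pin moved over 50 mm) while the handle is not locked (value of joint lock below 0.005 m and distance of handle_pin from where it was at the start of the episode above 0.05 m).
It fails at once if the press is strained: the ram presses on the bush with more than 450 N (contact force between ram and bush above 450 N).
It fails at once if the tin of screws or the spare bush is moved more than 30 mm (distance of any of screw_tin, spare_bush from where it was at the start of the episode above 0.03 m).
It also fails if it takes over 72 s, if anything falls off the work surface, if the arm or the gripper's body presses on something with over 40 N, if the wrist force passes 120 N, or if a joint passes its speed limit or range.

## Working session

There is one attempt and no reset: what is moved stays moved. The work goes in short steps, Python scripts to look and compute and a tool call to move; the robot and the scene stay as the last step left them, time stands still between calls to the robot, and variables do not carry over. Pictures are saved under pics/ and viewed, at most 10 in all, crops included, and the job is handed in when it is done.

Besides the shell and the picture viewer there is one more tool, called after "Emit:" in YAML: its name, and indented under it one key for each argument. drive_tool: Moves the arm, as the interface text tells. Its arguments: {"type":"object","properties":{"targets":{"type":"array","items":{"type":"array","items":{"type":"number"}}}},"required":["targets"]}

```bash
mkdir -p pics
cat > h.py <<'E'
import numpy as np, cv2
from bench import arm
from scipy.spatial.transform import Rotation as R
def cam(name):
    s=arm.read_state(); im=arm.get_image(name); p=arm.camera_params(name)
    f=240/np.tan(np.radians(p["fov_y"])/2)
    if "rvec" in p:
        Rw=cv2.Rodrigues(np.array(p["rvec"],float))[0].T; o=-Rw@np.array(p["tvec"],float).ravel()
    else:
        T=np.array(p["tool_from_camera"]); Rt=R.from_quat(s["ee_rot"]).as_matrix()
        Rw=Rt@T[:3,:3]; o=Rt@T[:3,3]+np.array(s["position"])
    return im,(Rw,o,f,p["cx"],p["cy"])
def ray(c,u,v):
    Rw,o,f,cx,cy=c; d=Rw@np.array([(u-cx)/f,(v-cy)/f,1]); return o,d
def onz(c,u,v,z):
    o,d=ray(c,u,v); return o+d*(z-o[2])/d[2]
def proj(c,P):
    Rw,o,f,cx,cy=c; q=Rw.T@(np.array(P)-o); return q[0]/q[2]*f+cx,q[1]/q[2]*f+cy
def red(im):
    h=cv2.cvtColor(im,cv2.COLOR_BGR2HSV); return (((h[...,0]<8)|(h[...,0]>172))&(h[...,1]>140)&(h[...,2]>60)).astype(np.uint8)*255
E
python3 - <<'E'
from h import *
print(arm.read_state())
for n in("side","top","wrist"):
    im,c=cam(n); cv2.imwrite(f"pics/{n}0.png",im); print(n,c)
    k,_,st,ce=cv2.connectedComponentsWithStats(red(im)); print([(st[i].tolist(),ce[i].round(1).tolist()) for i in range(1,k) if st[i][4]>60])
a=[cv2.imread(f"pics/{n}0.png") for n in("side","top")]
cv2.imwrite("pics/both.png",cv2.resize(np.vstack(a),None,fx=.62,fy=.62,interpolation=cv2.INTER_AREA))
E
```

```text
{'clock': 0.0, 'joints': array([ 1.56962411e+00,  3.85539742e-01,  6.62360428e-03, -4.58952458e-04,
       -1.19398786e+00, -2.58614677e-01]), 'joint_vel': array([ 0.00063261, -0.00103143,  0.00154295, -0.00142042, -0.00095701,
        0.00055584]), 'joint_efforts': array([-1.47500683e-03, -3.92289948e+01,  1.88399452e+01,  4.18600515e+00,
       -4.61585078e-03, -4.90221964e-06]), 'position': array([160.38044799, 603.47383599, 230.23679871]), 'ee_rot': array([ 9.91564158e-01, -1.29612359e-01, -7.62464364e-05,  1.07249756e-03]), 'contact_force': array([ 0.33718862,  0.15193094, -0.05786031]), 'wrist_torque': array([-0.01230859,  0.04543761, -0.00213951]), 'grasp_force': 0.0, 'gripper_width': 85.32729352053087}
side (array([[ 0.29229971, -0.46470515,  0.83582893],
       [-0.95614041, -0.12475537,  0.26501248],
       [-0.01887851, -0.87663289, -0.48078933]]), array([-166.91306427,  -59.18636001,  554.0764039 ]), np.float64(524.1492871581821), 324.6478651654608, 240.65024590409072)
[([135, 141, 29, 27, 580], [149.4, 155.4]), ([408, 204, 14, 18, 82], [412.3, 209.9]), ([95, 211, 39, 43,
[... 379 characters left out ...]
608472), 325.9830932977055, 246.0496764651533)
[([44, 101, 38, 36, 602], [67.0, 122.6]), ([68, 175, 15, 21, 137], [74.9, 186.0]), ([397, 187, 18, 26, 335], [405.4, 199.3]), ([50, 194, 26, 11, 157], [61.6, 199.3]), ([168, 331, 50, 34, 660], [191.2, 347.8]), ([273, 372, 43, 9, 181], [294.4, 375.2]), ([271, 389, 42, 12, 200], [291.7, 396.1]), ([523, 411, 21, 9, 100], [532.9, 415.9])]
wrist (array([[-0.25688621, -0.92239871, -0.28842694],
       [-0.96644011,  0.24571323,  0.07495681],
       [ 0.00173025,  0.29800274, -0.95456345]]), array([234.03728926, 584.08195343, 373.06518014]), np.float64(369.58342414566533), 318.5150481824742, 244.89796953178842)
[([621, 53, 19, 38, 506], [631.8, 69.9])]
```

View pics/top0.png

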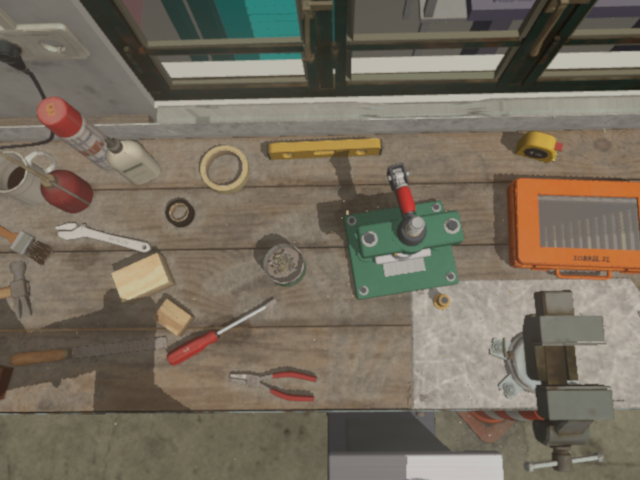

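View pics/side0.png

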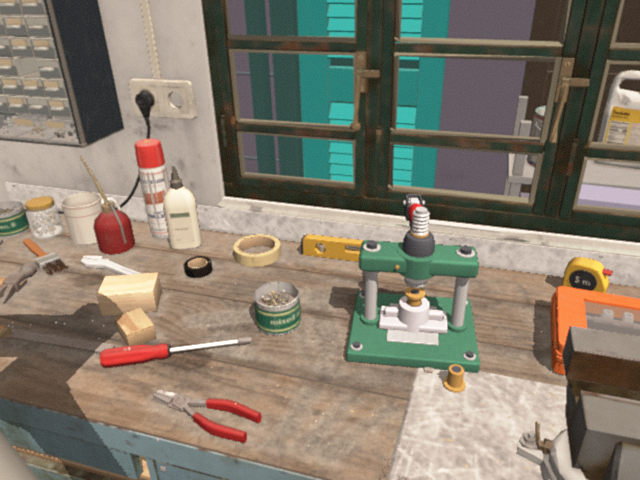

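The top view shows the press around (405,245). The red grip is at (405,199), the clevis at about (398,172) and the spindle and hub at about (412,230), so the arm points away from the robot. The tin is at (285,265) and the spare bush at (443,300). In the side view the handle is nearly end-on, at (412,210).

Run:
```python
from h import *
im,c=cam("top"); m=red(im); m[:, :380]=0; m[:, 430:]=0; m[:150]=0; m[230:]=0
ys,xs=np.nonzero(m); g=onz(c,xs.mean(),ys.mean(),202); print("grip",g)
pts=np.array([onz(c,x,y,202)[:2] for x,y in zip(xs,ys)]); w,V=np.linalg.eigh(np.cov(pts.T)); print(V[:,1], np.ptp((pts-pts.mean(0))@V, axis=0))
# bed green quad corners (z~? bed) and nuts z=167
for u,v in[(369.5,239),(387,219),(437,208),(453,225)]: print("nut",onz(c,u,v,165))
d=V[:,1]*np.sign(V[0,1]); print("axis est",g[:2]-47*d,"pin",g[:2]+43*d, np.degrees(np.arctan2(d[1],d[0])))
for P in [(g[0]-47*d[0],g[1]-47*d[1],235),(g[0]+43*d[0],g[1]+43*d[1],200)]: print(proj(c,P))
s,cs=cam("side"); print("side grip proj",proj(cs,(g[0],g[1],200)))
a=cv2.resize(im[140:310,330:480],None,fx=3.4,fy=3.4,interpolation=cv2.INTER_CUBIC); b=cv2.resize(s[180:350,340:490],None,fx=3.4,fy=3.4,interpolation=cv2.INTER_CUBIC)
b=b[:, :280] if 0 else b
o=np.hstack([a,b]); o=cv2.resize(o,(800,int(o.shape[0]*800/o.shape[1]))); cv2.imwrite("pics/c1.png",o); print(o.shape)
```

```text
grip [577.77747503  26.14507114 202.        ]
[-0.97042026 -0.24142187] [22.71412421 42.96454276]
nut [521.48568432  83.17676051 165.        ]
nut [555.25119932  52.90414867 165.        ]
nut [572.77851768 -31.49866083 165.        ]
nut [542.96992312 -56.35447211 165.        ]
axis est [532.16772276  14.79824347] pin [619.50554625  36.52621135] 13.97047519878207
(np.float64(417.17585735184514), np.float64(221.74192095290712))
(np.float64(397.75827976268806), np.float64(175.23535603367725))
side grip proj (np.float64(416.4342563867759), np.float64(210.87603558135584))
(453, 800, 3)
```

View pics/c1.png

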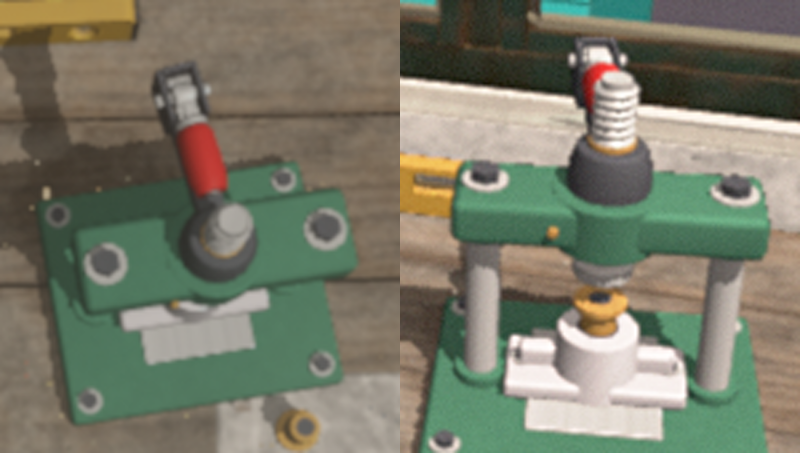

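Emit:
drive_tool:
  targets:
    - [-1,35,28,-30,-4]
    - [-1,70,57,-55,-8]
    - [-1,105,86,-55,-12]
    - [-1,140,115,-55,-16]
    - [-1,175,143,-55,-20]
    - [-1,210,171,-55,-24]
    - [-1,245,200,-55,-28]
    - [-1,280,229,-55,-29]
    - [-1,315,257,-55,-29]
    - [-1,350,286,-55,-29]
    - [-1,385,315,-55,-29]
    - [-1,420,343,-55,-29]

```text
clock: 1.45
position: [479.0, 162.9, 286.5]
ee_rot: [0.992, 0.123, 0.0, -0.0]
contact_force: [1.0, 0.2, 0.3]
gripper_width: 85.1
grasp_force: 0.0
```

```bash
cat >> h.py <<'E'
def shift(x,y,z):
    s=arm.read_state(); Rt=R.from_quat(s["ee_rot"]).as_matrix()
    print(s["clock"],"pos",s["position"].round(1),"xang",np.degrees(np.arctan2(Rt[1,0],Rt[0,0])).round(1),"F",s["contact_force"].round(1),"T",s["wrist_torque"].round(2),"w",round(s["gripper_width"],1),"j",s["joints"].round(2))
    print("shift",(Rt.T@(np.array([x,y,z])-s["position"])).round(1))
E
python3 -c "
from h import *
shift(577.8,26.1,275)"
```

```text
1.45 pos [479.  162.9 286.5] xang 14.1 F [1.  0.2 0.3] T [ 0.11 -0.05  0.03] w 85.1 j [ 0.65  0.14 -0.18 -0.   -1.24  1.17]
shift [ 62.5 156.8  11.5]
```

Emit:
drive_tool:
  targets:
    - [-1,15,38,0,0]
    - [-1,30,76,0,0]
    - [-1,46,115,5,0]
    - [-1,60,150,10,0]
    - [-1,62,157,11,0]
    - [-1,62,157,11,0]
    - [-1,62,157,11,0]

```text
clock: 2.15
position: [576.3, 28.0, 275.4]
ee_rot: [0.992, 0.123, -0.0, -0.0]
contact_force: [-0.0, -0.1, -1.1]
gripper_width: 85.2
grasp_force: 0.0
```

Run:
```python
from h import *
im,c=cam("wrist"); m=red(im)
k,l,st,ce=cv2.connectedComponentsWithStats(m); i=1+np.argmax(st[1:,4]); ys,xs=np.nonzero(l==i); print(st[i],ce[i])
pts=np.array([onz(c,x,y,204)[:2] for x,y in zip(xs,ys)]); w,V=np.linalg.eigh(np.cov(pts.T)); d=V[:,1]*np.sign(V[0,1]); print("grip",pts.mean(0),d,np.degrees(np.arctan2(d[1],d[0])),np.ptp((pts-pts.mean(0))@V,axis=0), (pts-pts.mean(0)).min(0))
shift(577.8,26.1,180)
for P in[(532.2,14.5,235),(619.5,36.5,204)]: q=proj(c,P); print(q); cv2.circle(im,(int(q[0]),int(q[1])),4,(255,0,255),2)
cv2.imwrite("pics/w1.png",im)
```

```text
[ 305  223   39   67 2284] [323.72460595 255.26444834]
grip [579.46770673  25.43084059] [0.96928974 0.24592154] 14.236300280329326 [23.31527008 42.80885067] [-22.47631104 -13.78746897]
2.2 pos [576.3  28.4 275.7] xang 14.2 F [ 0.3  0.1 -0.4] T [ 0.   -0.04  0.03] w 85.3 j [ 0.33  0.27 -0.04 -0.   -1.25  1.49]
shift [ 0.9  2.6 95.7]
(np.float64(322.38898463293236), np.float64(353.5042161181061))
(np.float64(322.38107553371304), np.float64(187.69213481530429))
```

View pics/w1.png

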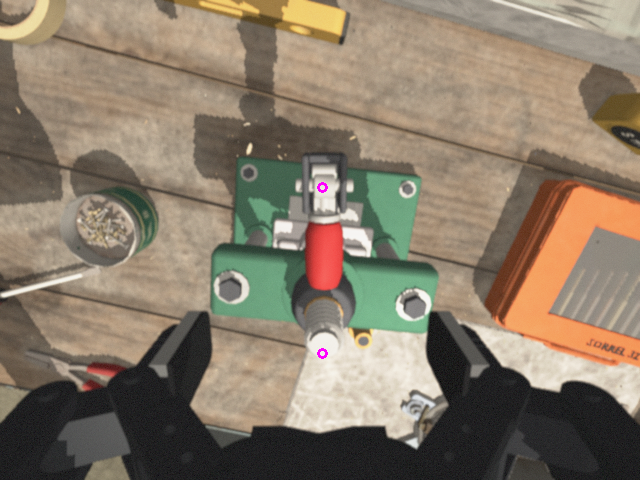

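The wrist view shows the red grip at (324,255), the pin at (323,187) and the spindle top at (323,342). The fingers are lined up across the grip, so I'll descend and grasp.

Emit:
drive_tool:
  targets:
    - [-1,2,3,20,0]
    - [-1,2,3,45,0]
    - [-1,2,3,70,0]
    - [-1,2,3,85,0]
    - [-1,2,3,95,0]
    - [-1,2,3,95,0]

```text
clock: 2.8
position: [578.5, 25.9, 179.5]
ee_rot: [0.992, 0.124, -0.001, 0.0]
contact_force: [0.2, 0.1, -1.1]
gripper_width: 85.3
grasp_force: 0.0
```

```bash
python3 -c "
from h import *
shift(578.6,25.8,180)"
```

```text
2.8 pos [578.5  25.9 179.5] xang 14.2 F [ 0.2  0.1 -1.1] T [ 0.02  0.03 -0.03] w 85.3 j [ 0.32  0.35 -0.18 -0.   -1.04  1.49]
shift [ 0.1  0.2 -0.5]
```

Emit:
drive_tool:
  targets:
    - [1,0,0,0,0]
    - [1,0,0,0,0]
    - [1,0,0,0,0]
    - [1,0,0,0,0]
    - [1,0,0,0,0]
    - [1,0,0,0,0]
    - [1,0,0,0,0]
    - [1,0,0,0,0]

```text
clock: 3.6
position: [579.5, 25.2, 180.8]
ee_rot: [0.992, 0.123, 0.0, -0.0]
contact_force: [-1.7, 1.2, 4.1]
gripper_width: 21.2
grasp_force: 58.6
```

Emit:
drive_tool:
  targets:
    - [1,0.2,0,-3,0]
    - [1,0.8,0,-5.6,0]
    - [1,1.4,0,-8.3,0]
    - [1,2.2,0,-11,0]
    - [1,3.3,0,-13.6,0]
    - [1,4.4,0,-16.2,0]
    - [1,5.9,0,-18.6,0]
    - [1,7.3,0,-21.1,0]
    - [1,9,0,-23.4,0]
    - [1,10.7,0,-25.6,0]
    - [1,12.7,0,-27.6,0]
    - [1,14.7,0,-29.5,0]

```text
clock: 4.8
position: [592.8, 28.3, 209.7]
ee_rot: [0.992, 0.123, -0.001, 0.0]
contact_force: [-2.1, 0.7, -12.9]
gripper_width: 20.8
grasp_force: 59.1
```

Emit:
drive_tool:
  targets:
    - [1,2.2,0,-1.8,0]
    - [1,4.5,0,-3.4,0]
    - [1,6.9,0,-4.9,0]
    - [1,9.4,0,-6.2,0]
    - [1,12,0,-7.4,0]
    - [1,14.6,0,-8.4,0]
    - [1,17.3,0,-9.2,0]
    - [1,20.1,0,-9.8,0]
    - [1,22.9,0,-10.2,0]
    - [1,25.7,0,-10.5,0]
    - [1,28.5,0,-10.6,0]
    - [1,31.5,0,-10.5,0]

```text
clock: 6.0
position: [621.3, 34.5, 220.9]
ee_rot: [0.992, 0.123, -0.004, 0.001]
contact_force: [-13.6, -3.1, -5.6]
gripper_width: 18.7
grasp_force: 58.4
```

Run:
```python
from h import *
shift(620.3,36.4,220)
o=[]
for n,r in(("side",(150,300,350,500)),("wrist",(100,400,180,480))):
    im,c=cam(n); q=im[r[0]:r[1],r[2]:r[3]]; o.append(cv2.resize(q,(400,400),interpolation=cv2.INTER_CUBIC))
cv2.imwrite("pics/u1.png",np.hstack(o))
```

```text
6.0 pos [621.3  34.5 220.9] xang 14.1 F [-13.6  -3.1  -5.6] T [-1.22  4.53 -0.07] w 18.7 j [ 0.32  0.39 -0.01  0.   -1.18  1.5 ]
shift [-0.5 -2.1  0.9]
```

View pics/u1.png

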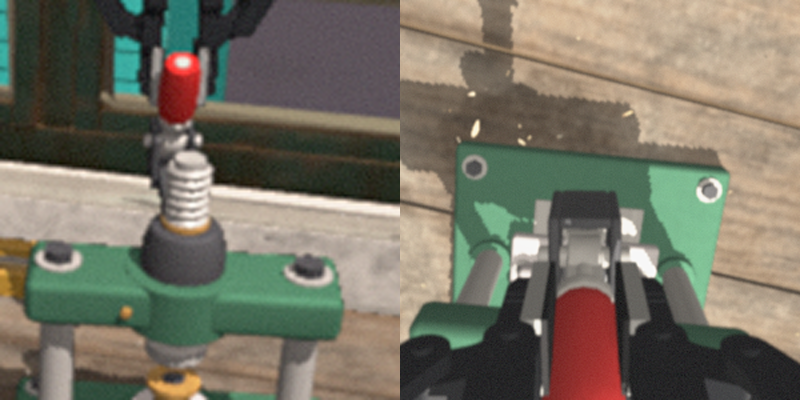

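The side view shows the grip raised, with its top end face at about (418,173) and its lower end at about (417,193). I'll work out the fold angle by comparing these with projections.

Run:
```python
from h import *
for n in("side","top"):
    im,c=cam(n); m=red(im); m[:, :380]=0; m[:,430:]=0; m[230:]=0; m[:100]=0; ys,xs=np.nonzero(m); print(n,len(xs),[(xs.min(),xs.max(),ys.min(),ys.max())] if len(xs) else 0, (xs.mean(),ys.mean()) if len(xs) else 0)
    for th in(60,70,80,90):
        t=np.radians(th); ax=np.array([-np.cos(t)*.9695,-np.cos(t)*.245,np.sin(t)]); n2=np.cross(ax,[-.245,.9695,0]); P=np.array([620.3,36.4,196])
        pts=[]
        for L in np.linspace(22,64,8):
            for a in np.linspace(0,2*np.pi,24): pts.append(proj(c,P+L*ax+12*(np.cos(a)*n2+np.sin(a)*np.array([-.245,.9695,0]))))
        pts=np.array(pts); print(th,pts.min(0).round(1),pts.max(0).round(1),"endface",np.round(proj(c,P+64*ax),1))
```

```text
side 307 [(np.int64(409), np.int64(424), np.int64(170), np.int64(195))] (np.float64(416.7035830618893), np.float64(183.2540716612378))
60 [407.6 171. ] [426.  199.6] endface [418.1 177.1]
70 [407.5 166.7] [425.5 196.9] endface [417.6 171.8]
80 [407.3 163.6] [424.8 194.4] endface [417.  167.5]
90 [407.1 161.8] [424.  192.1] endface [416.3 164.4]
top 119 [(np.int64(400), np.int64(413), np.int64(168), np.int64(182))] (np.float64(405.93277310924367), np.float64(175.19327731092437))
60 [393.6 170.4] [415.7 190.5] endface [408.  182.6]
70 [393.  167.4] [414.3 183.5] endface [406.5 175.4]
80 [392.4 160.4] [412.6 180.7] endface [404.7 168.2]
90 [391.6 153.8] [410.6 178.1] endface [402.6 161.3]
```

The handle is only at about 68°, because the pads pivoted and slid off to one side. I'll release, then push it upright with closed fingers from the hub side.

Emit:
drive_tool:
  targets:
    - [-1,0,0,0,0]
    - [-1,0,0,0,0]
    - [-1,0,0,0,0]
    - [-1,0,0,0,0]
    - [-1,0,0,-20,0]
    - [-1,0,0,-45,0]
    - [0,-25,0,-45,0]
    - [1,-50,0,-45,0]
    - [1,-50,0,-45,0]
    - [1,-50,0,-45,0]
    - [1,-50,0,-45,0]
    - [1,-50,0,-45,0]

```text
clock: 7.4
position: [576.6, 24.4, 265.2]
ee_rot: [0.992, 0.123, 0.0, 0.0]
contact_force: [0.7, -0.1, 0.1]
gripper_width: 0.1
grasp_force: 0.0
```

Run:
```python
from h import *
shift(620.3-.969*45,36.4-.245*45,232)
for n in("side","top"):
    im,c=cam(n); m=red(im); m[:, :380]=0; m[:,430:]=0; m[230:]=0; m[:100]=0; ys,xs=np.nonzero(m); print(n,len(xs),xs.min(),xs.max(),ys.min(),ys.max())
```

```text
7.4 pos [576.6  24.4 265.2] xang 14.1 F [ 0.7 -0.1  0.1] T [-0.    0.    0.03] w 0.1 j [ 0.32  0.28 -0.06  0.   -1.23  1.49]
shift [ 0.3 -0.9 33.2]
side 287 410 424 170 195Traceback (most recent call last):
  File "<stdin>", line 4, in <module>
    return umr_minimum(a, axis, None, out, keepdims, initial, where)
ValueError: zero-size array to reduction operation minimum which has no identity
```

Emit:
drive_tool:
  targets:
    - [1,0,-1,15,0]
    - [1,0,-1,33,0]
    - [1,0,-1,33,0]
    - [1,3,-1,33,0]
    - [1,6,-1,33,0]
    - [1,9,-1,33,0]
    - [1,12,-1,33,0]
    - [1,14,-1,33,0]
    - [1,16,-1,33,0]
    - [1,18,-1,33,0]

```text
clock: 8.5
position: [593.2, 29.5, 232.4]
ee_rot: [0.992, 0.123, 0.0, -0.0]
contact_force: [-1.1, -1.2, 0.5]
gripper_width: -0.0
grasp_force: 0.9
```

```bash
cat >> h.py <<'E'
def chk():
    for n in("side","top"):
        im,c=cam(n); m=red(im); m[:, :380]=0; m[:,430:]=0; m[230:]=0; m[:100]=0; ys,xs=np.nonzero(m); print(n,len(xs),*([xs.min(),xs.max(),ys.min(),ys.max()] if len(xs) else []))
E
python3 -c "
from h import *
shift(620.3-.969*22,36.4-.245*22,232);chk()"
```

```text
8.5 pos [593.2  29.5 232.4] xang 14.1 F [-1.1 -1.2  0.5] T [-0.15  0.41 -0.01] w -0.0 j [ 0.32  0.33 -0.07  0.   -1.17  1.49]
shift [6.  0.  0.4]
side 26 409 420 186 192
top 0
```

Contact is light, and there are about 6 mm still to go. I'll push on until the stop is felt.

Emit:
drive_tool:
  targets:
    - [1,1,0,0,0]
    - [1,2,0,0,0]
    - [1,3,0,0,0]
    - [1,4,0,0,0]
    - [1,5,0,0,0]
    - [1,6,0,0,0]
    - [1,6,0,0,0]

```text
clock: 9.3
position: [598.8, 30.9, 232.3]
ee_rot: [0.992, 0.123, -0.0, 0.0]
contact_force: [-1.2, -1.0, 1.2]
gripper_width: 0.2
grasp_force: 0.9
```

Emit:
drive_tool:
  targets:
    - [1,0.7,0,0,0]
    - [1,1.4,0,0,0]
    - [1,2,0,0,0]
    - [1,2,0,0,0]

```text
clock: 9.7
position: [600.1, 31.2, 232.4]
ee_rot: [0.992, 0.123, -0.001, 0.0]
contact_force: [-4.3, -1.8, 3.5]
gripper_width: 0.0
grasp_force: 2.3
```

Emit:
drive_tool:
  targets:
    - [1,0.7,0,0,0]
    - [1,1.4,0,0,0]
    - [1,1.4,0,0,0]

```text
clock: 10.0
position: [600.5, 31.2, 232.4]
ee_rot: [0.992, 0.123, -0.002, 0.0]
contact_force: [-7.5, -1.1, 3.5]
gripper_width: 0.0
grasp_force: 3.7
```

Emit:
drive_tool:
  targets:
    - [1,-4,0,0,0]
    - [1,-6,0,-20,0]
    - [-1,-6,0,-45,0]
    - [-1,-6,0,-45,0]
    - [-1,-6,0,-45,0]
    - [-1,-6,0,-45,0]

```text
clock: 10.6
position: [596.2, 30.6, 276.2]
ee_rot: [0.992, 0.123, -0.0, -0.0]
contact_force: [-0.5, 1.0, 0.1]
gripper_width: 58.1
grasp_force: 0.0
```

Run:
```python
from h import *
chk(); shift(620.3,36.4,275)
im,c=cam("wrist"); cv2.imwrite("pics/w2.png",im); m=red(im)
k,l,st,ce=cv2.connectedComponentsWithStats(m); i=1+np.argmax(st[1:,4]); print(st[i],ce[i])
print("endface proj",proj(c,(620.3,36.4,260)))
```

```text
side 340 409 423 164 190
top 39 398 408 167 174
10.7 pos [596.1  30.4 276.1] xang 14.1 F [0.2 0.  0.7] T [ 0.01 -0.01 -0.01] w 72.2 j [ 0.32  0.31  0.01 -0.   -1.27  1.5 ]
shift [25.   0.1  1.1]
[ 300  207   48   58 1726] [322.68655852 233.61297798]
endface proj (np.float64(318.46683589949316), np.float64(248.15943281120434))
```

View pics/w2.png

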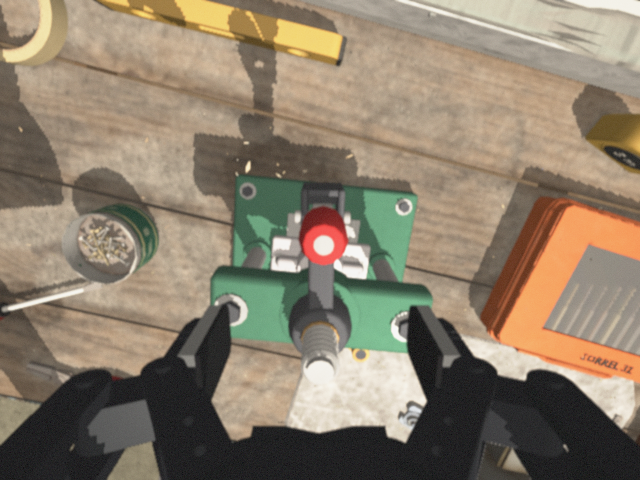

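The handle stands upright, with its end face at (323,246) against a predicted (318,248). Next I'll grip it from above.

Emit:
drive_tool:
  targets:
    - [-1,12,1,0,0]
    - [-1,25,2,0,0]
    - [-1,25,2,20,0]
    - [-1,25,2,40,0]
    - [-1,25,2,53,0]
    - [-1,25,2,53,0]
    - [1,25,2,53,0]
    - [1,25,2,53,0]
    - [1,25,2,53,0]
    - [1,25,2,53,0]
    - [1,25,2,53,0]
    - [1,25,2,53,0]

```text
clock: 11.95
position: [621.2, 34.5, 225.1]
ee_rot: [0.992, 0.123, 0.001, 0.0]
contact_force: [-0.2, -0.1, 2.3]
gripper_width: 21.5
grasp_force: 58.6
```

Emit:
drive_tool:
  targets:
    - [1,0,0,0,0]
    - [1,0.5,0,0,0]
    - [1,0.5,0,2,0]
    - [1,0.5,0,3,0]
    - [1,0.5,0,4,0]
    - [1,0.5,0,5,0]
    - [1,0.5,0,6,0]
    - [1,0.5,0,6,0]

```text
clock: 12.75
position: [621.2, 34.5, 219.4]
ee_rot: [0.992, 0.123, 0.0, 0.0]
contact_force: [-2.0, 0.2, 6.4]
gripper_width: 21.8
grasp_force: 58.7
```

Emit:
drive_tool:
  targets:
    - [1,0,0,1,0]
    - [1,0,0,2,0]
    - [1,0,0,3,0]
    - [1,0,0,4,0]
    - [1,0,0,4,0]

```text
clock: 13.25
position: [621.3, 34.4, 216.9]
ee_rot: [0.992, 0.123, 0.001, 0.0]
contact_force: [-5.1, 1.1, 12.4]
gripper_width: 22.1
grasp_force: 59.3
```

Emit:
drive_tool:
  targets:
    - [1,0,0,1,0]
    - [1,0,0,2,0]
    - [1,0,0,2,0]

```text
clock: 13.55
position: [621.5, 34.1, 216.7]
ee_rot: [0.992, 0.123, 0.001, 0.001]
contact_force: [-6.8, 0.7, 17.0]
gripper_width: 21.5
grasp_force: 59.9
```

Run:
```python
from h import *
chk()
s,c=cam("side"); cv2.imwrite("pics/lk.png",cv2.resize(s[140:300,340:500],None,fx=3.5,fy=3.5,interpolation=cv2.INTER_CUBIC))
shift(620.3,36.4,215)
```

```text
side 338 409 424 169 195
top 113 398 410 162 176
13.7 pos [621.5  34.1 216.8] xang 14.2 F [-6.6  1.2 16.1] T [ 0.16  2.1  -0.03] w 22.0 j [ 0.32  0.39 -0.02  0.   -1.16  1.5 ]
shift [-0.6 -2.5  1.7]
```

Locked: 8 mm of travel, then solid. Next I'll work out the circle in tool axes.

```bash
cat > circ.py <<'E'
import sys,numpy as np
def rows(a,step,n=12,R=90,p0=1.6):
    t=lambda d:np.array([np.cos(np.radians(d+p0)),np.sin(np.radians(d+p0))])*R
    return [[1,*[float(v) for v in (t(a+step*(i+1))-t(a)).round(1)],0,0] for i in range(n)]
if __name__=="__main__":
    for a in range(0,int(sys.argv[1]),60): print(a,rows(a,5))
E
python3 circ.py 360
```

```text
0 [[1, -0.6, 7.8, 0, 0], [1, -1.8, 15.6, 0, 0], [1, -3.7, 23.2, 0, 0], [1, -6.3, 30.6, 0, 0], [1, -9.5, 37.8, 0, 0], [1, -13.3, 44.6, 0, 0], [1, -17.7, 51.1, 0, 0], [1, -22.7, 57.2, 0, 0], [1, -28.1, 62.9, 0, 0], [1, -34.1, 68.0, 0, 0], [1, -40.4, 72.6, 0, 0], [1, -47.2, 76.7, 0, 0]]
60 [[1, -7.1, 3.4, 0, 0], [1, -14.4, 6.2, 0, 0], [1, -21.9, 8.4, 0, 0], [1, -29.7, 9.9, 0, 0], [1, -37.5, 10.7, 0, 0], [1, -45.3, 10.8, 0, 0], [1, -53.2, 10.2, 0, 0], [1, -60.9, 9.0, 0, 0], [1, -68.5, 7.1, 0, 0], [1, -75.9, 4.5, 0, 0], [1, -83.1, 1.3, 0, 0], [1, -90.0, -2.5, 0, 0]]
120 [[1, -6.5, -4.4, 0, 0], [1, -12.6, -9.4, 0, 0], [1, -18.2, -14.8, 0, 0], [1, -23.4, -20.8, 0, 0], [1, -28.0, -27.1, 0, 0], [1, -32.0, -33.8, 0, 0], [1, -35.4, -40.9, 0, 0], [1, -38.2, -48.2, 0, 0], [1, -40.4, -55.8, 0, 0], [1, -41.9, -63.5, 0, 0], [1, -42.7, -71.3, 0, 0], [1, -42.8, -79.2, 0, 0]]
180 [[1, 0.6, -7.8, 0, 0], [1, 1.8, -15.6, 0, 0], [1, 3.7, -23.2, 0, 0], [1, 6.3, -30.6, 0, 0], [1, 9.5, -37.8, 0, 0], [1, 13.3, -44.6, 0, 0], [1, 17.7, -51.1, 0, 0], [1, 22.7, -57.2, 0, 0], [1, 28.1, -62.9, 0, 0], [1, 34.1, -68.0, 0, 0], [1, 40.4, -72.6, 0, 0], [1, 47.2, -76.7, 0, 0]]
240 [[1, 7.1, -3.4, 0, 0], [1, 14.4, -6.2, 0, 0], [1, 21.9, -8.4, 0, 0], [1, 29.7, -9.9, 0, 0], [1, 37.5, -10.7, 0, 0], [1, 45.3, -10.8, 0, 0], [1, 53.2, -10.2, 0, 0], [1, 60.9, -9.0, 0, 0], [1, 68.5, -7.1, 0, 0], [1, 75.9, -4.5, 0, 0], [1, 83.1, -1.3, 0, 0], [1, 90.0, 2.5, 0, 0]]
300 [[1, 6.5, 4.4, 0, 0], [1, 12.6, 9.4, 0, 0], [1, 18.2, 14.8, 0, 0], [1, 23.4, 20.8, 0, 0], [1, 28.0, 27.1, 0, 0], [1, 32.0, 33.8, 0, 0], [1, 35.4, 40.9, 0, 0], [1, 38.2, 48.2, 0, 0], [1, 40.4, 55.8, 0, 0], [1, 41.9, 63.5, 0, 0], [1, 42.7, 71.3, 0, 0], [1, 42.8, 79.2, 0, 0]]
```

Emit:
drive_tool:
  targets:
    - [1,-2,7.8,-2,0]
    - [1,-3.3,15.6,-3,0]
    - [1,-5.2,23.2,-3,0]
    - [1,-7.8,30.6,-3,0]
    - [1,-11,37.8,-3,0]
    - [1,-14.8,44.6,-3,0]
    - [1,-19.2,51.1,-3,0]
    - [1,-24.2,57.2,-3,0]
    - [1,-29.6,62.9,-3,0]
    - [1,-35.6,68,-3,0]
    - [1,-41.9,72.6,-3,0]
    - [1,-48.7,76.7,-3,0]

```text
clock: 14.9
position: [595.1, -51.5, 217.0]
ee_rot: [0.992, 0.123, 0.003, -0.0]
contact_force: [1.1, 0.8, 6.4]
gripper_width: 21.6
grasp_force: 58.8
```

```bash
python3 -c "
from h import *
s=arm.read_state();p=s['position'];r=p[:2]-[533,14.3];f=s['contact_force'];u=r/np.hypot(*r);t=np.array([u[1],-u[0]])
print(np.hypot(*r),np.degrees(np.arctan2(r[1],r[0])),'Frad',f[:2]@u,'Ftan',f[:2]@t,f,p, s['wrist_torque'])"
```

```text
90.45587003127979 -46.67399420012404 Frad 0.127875021777488 Ftan -1.3725768167371597 [1.08623792 0.84876753 6.3911725 ] [595.06616937 -51.50315374 217.01929014] [ 8.43914028e-01 -5.22182055e-01  1.31117061e-04]
```

Emit:
drive_tool:
  targets:
    - [1,-7.1,3.4,0,0]
    - [1,-14.4,6.2,0,0]
    - [1,-21.9,8.4,0,0]
    - [1,-29.7,9.9,0,0]
    - [1,-37.5,10.7,0,0]
    - [1,-45.3,10.8,0,0]
    - [1,-53.2,10.2,0,0]
    - [1,-60.9,9,0,0]
    - [1,-68.5,7.1,0,0]
    - [1,-75.9,4.5,0,0]
    - [1,-83.1,1.3,0,0]
    - [1,-90,-2.5,0,0]

```text
clock: 16.1
position: [506.8, -72.2, 217.0]
ee_rot: [0.992, 0.123, 0.003, 0.001]
contact_force: [1.5, -3.3, 6.0]
gripper_width: 21.3
grasp_force: 58.7
```

Emit:
drive_tool:
  targets:
    - [1,-6.5,-4.4,0,0]
    - [1,-12.6,-9.4,0,0]
    - [1,-18.2,-14.8,0,0]
    - [1,-23.4,-20.8,0,0]
    - [1,-28,-27.1,0,0]
    - [1,-32,-33.8,0,0]
    - [1,-35.4,-40.9,0,0]
    - [1,-38.2,-48.2,0,0]
    - [1,-40.4,-55.8,0,0]
    - [1,-41.9,-63.5,0,0]
    - [1,-42.7,-71.3,0,0]
    - [1,-42.8,-79.2,0,0]

```text
clock: 17.3
position: [445.3, -5.3, 216.9]
ee_rot: [0.992, 0.123, 0.002, 0.001]
contact_force: [-0.2, -1.3, 8.6]
gripper_width: 21.6
grasp_force: 59.0
```

```bash
cat >> h.py <<'E'
def wind():
    s=arm.read_state();p=s['position'];r=p[:2]-[533,14.3];f=s['contact_force'];u=r/np.hypot(*r);t=np.array([u[1],-u[0]])
    print(s['clock'],'r',np.hypot(*r).round(1),'ang',np.degrees(np.arctan2(r[1],r[0])).round(1),'Frad',(f[:2]@u).round(1),'Ftan',(f[:2]@t).round(1),f.round(1),p.round(1),s['joints'].round(2))
E
python3 -c "
from h import *
wind()"
```

```text
17.3 r 89.9 ang -167.4 Frad 0.5 Ftan -1.2 [-0.2 -1.3  8.6] [445.3  -5.3 216.9] [ 0.36  0.09 -0.43  0.   -1.05  1.46]
```

Tracking is excellent and winding runs free. I'll continue round.

Emit:
drive_tool:
  targets:
    - [1,0.6,-7.8,0,0]
    - [1,1.8,-15.6,0,0]
    - [1,3.7,-23.2,0,0]
    - [1,6.3,-30.6,0,0]
    - [1,9.5,-37.8,0,0]
    - [1,13.3,-44.6,0,0]
    - [1,17.7,-51.1,0,0]
    - [1,22.7,-57.2,0,0]
    - [1,28.1,-62.9,0,0]
    - [1,34.1,-68,0,0]
    - [1,40.4,-72.6,0,0]
    - [1,47.2,-76.7,0,0]

```text
clock: 18.5
position: [472.5, 80.6, 216.9]
ee_rot: [0.992, 0.123, 0.001, 0.001]
contact_force: [0.1, -3.6, 8.7]
gripper_width: 22.1
grasp_force: 59.1
```

Emit:
drive_tool:
  targets:
    - [1,7.1,-3.4,0,0]
    - [1,14.4,-6.2,0,0]
    - [1,21.9,-8.4,0,0]
    - [1,29.7,-9.9,0,0]
    - [1,37.5,-10.7,0,0]
    - [1,45.3,-10.8,0,0]
    - [1,53.2,-10.2,0,0]
    - [1,60.9,-9,0,0]
    - [1,68.5,-7.1,0,0]
    - [1,75.9,-4.5,0,0]
    - [1,83.1,-1.3,0,0]
    - [1,90,2.5,0,0]

```text
clock: 19.7
position: [559.1, 100.1, 216.9]
ee_rot: [0.992, 0.123, 0.0, 0.0]
contact_force: [-4.1, 0.4, 10.2]
gripper_width: 21.6
grasp_force: 59.2
```

```bash
python3 -c "
from h import *
wind()
o=[cam('side')[0][150:380,330:500]]
cv2.imwrite('pics/m1.png',cv2.resize(o[0],None,fx=2.6,fy=2.6,interpolation=cv2.INTER_CUBIC))"
```

```text
19.7 r 89.7 ang 73.1 Frad -0.9 Ftan -4.0 [-4.1  0.4 10.2] [559.1 100.1 216.9] [ 0.46  0.3  -0.16  0.   -1.11  1.35]
```

View pics/m1.png

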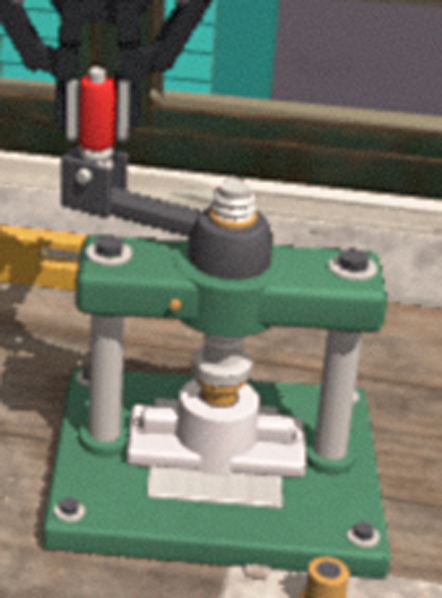

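The view shows the handle upright at (97,110), and the ram at (222,370) has reached the bush flange, which still stands proud. I'll continue.

Emit:
drive_tool:
  targets:
    - [1,6.5,4.4,0,0]
    - [1,12.6,9.4,0,0]
    - [1,18.2,14.8,0,0]
    - [1,23.4,20.8,0,0]
    - [1,28,27.1,0,0]
    - [1,32,33.8,0,0]
    - [1,35.4,40.9,0,0]
    - [1,38.2,48.2,0,0]
    - [1,40.4,55.8,0,0]
    - [1,41.9,63.5,0,0]
    - [1,42.7,71.3,0,0]
    - [1,42.8,79.2,0,0]

```text
clock: 20.95
position: [620.8, 35.0, 217.0]
ee_rot: [0.992, 0.123, 0.002, -0.001]
contact_force: [-2.2, 4.1, 9.7]
gripper_width: 21.8
grasp_force: 59.1
```

```bash
python3 -c "
from h import *
wind()
from circ import rows
for a in(0,30,60,90,120): print(a,rows(a,2.5))"
```

```text
20.95 r 90.2 ang 13.3 Frad -1.2 Ftan -4.5 [-2.2  4.1  9.7] [620.8  35.  217. ] [ 0.32  0.39 -0.02 -0.   -1.16  1.5 ]
0 [[1, -0.2, 3.9, 0, 0], [1, -0.6, 7.8, 0, 0], [1, -1.1, 11.7, 0, 0], [1, -1.8, 15.6, 0, 0], [1, -2.7, 19.4, 0, 0], [1, -3.7, 23.2, 0, 0], [1, -4.9, 26.9, 0, 0], [1, -6.3, 30.6, 0, 0], [1, -7.8, 34.2, 0, 0], [1, -9.5, 37.8, 0, 0], [1, -11.3, 41.3, 0, 0], [1, -13.3, 44.6, 0, 0]]
30 [[1, -2.1, 3.3, 0, 0], [1, -4.4, 6.5, 0, 0], [1, -6.8, 9.6, 0, 0], [1, -9.4, 12.6, 0, 0], [1, -12.0, 15.5, 0, 0], [1, -14.8, 18.2, 0, 0], [1, -17.7, 20.9, 0, 0], [1, -20.8, 23.4, 0, 0], [1, -23.9, 25.7, 0, 0], [1, -27.1, 28.0, 0, 0], [1, -30.4, 30.1, 0, 0], [1, -33.8, 32.0, 0, 0]]
60 [[1, -3.5, 1.8, 0, 0], [1, -7.1, 3.4, 0, 0], [1, -10.7, 4.9, 0, 0], [1, -14.4, 6.2, 0, 0], [1, -18.1, 7.4, 0, 0], [1, -21.9, 8.4, 0, 0], [1, -25.8, 9.2, 0, 0], [1, -29.7, 9.9, 0, 0], [1, -33.6, 10.4, 0, 0], [1, -37.5, 10.7, 0, 0], [1, -41.4, 10.8, 0, 0], [1, -45.3, 10.8, 0, 0]]
90 [[1, -3.9, -0.2, 0, 0], [1, -7.8, -0.6, 0, 0], [1, -11.7, -1.1, 0, 0], [1, -15.6, -1.8, 0, 0], [1, -19.4, -2.7, 0, 0], [1, -23.2, -3.7, 0, 0], [1, -26.9, -4.9, 0, 0], [1, -30.6, -6.3, 0, 0], [1, -34.2, -7.8, 0, 0], [1, -37.8, -9.5, 0, 0], [1, -41.3, -11.3, 0, 0], [1, -44.6, -13.3, 0, 0]]
120 [[1, -3.3, -2.1, 0, 0], [1, -6.5, -4.4, 0, 0], [1, -9.6, -6.8, 0, 0], [1, -12.6, -9.4, 0, 0], [1, -15.5, -12.0, 0, 0], [1, -18.2, -14.8, 0, 0], [1, -20.9, -17.7, 0, 0], [1, -23.4, -20.8, 0, 0], [1, -25.7, -23.9, 0, 0], [1, -28.0, -27.1, 0, 0], [1, -30.1, -30.4, 0, 0], [1, -32.0, -33.8, 0, 0]]
```

Emit:
drive_tool:
  targets:
    - [1,-0.2,3.9,0,0]
    - [1,-0.6,7.8,0,0]
    - [1,-1.1,11.7,0,0]
    - [1,-1.8,15.6,0,0]
    - [1,-2.7,19.4,0,0]
    - [1,-3.7,23.2,0,0]
    - [1,-4.9,26.9,0,0]
    - [1,-6.3,30.6,0,0]
    - [1,-7.8,34.2,0,0]
    - [1,-9.5,37.8,0,0]
    - [1,-11.3,41.3,0,0]
    - [1,-13.3,44.6,0,0]

```text
clock: 22.15
position: [619.8, -10.9, 217.0]
ee_rot: [0.992, 0.123, 0.003, -0.001]
contact_force: [1.5, 5.2, 7.8]
gripper_width: 21.5
grasp_force: 59.0
```

Emit:
drive_tool:
  targets:
    - [1,-2.1,3.3,0,0]
    - [1,-4.4,6.5,0,0]
    - [1,-6.8,9.6,0,0]
    - [1,-9.4,12.6,0,0]
    - [1,-12,15.5,0,0]
    - [1,-14.8,18.2,0,0]
    - [1,-17.7,20.9,0,0]
    - [1,-20.8,23.4,0,0]
    - [1,-23.9,25.7,0,0]
    - [1,-27.1,28,0,0]
    - [1,-30.4,30.1,0,0]
    - [1,-33.8,32,0,0]

```text
clock: 23.35
position: [596.0, -50.5, 217.0]
ee_rot: [0.992, 0.123, 0.004, -0.0]
contact_force: [3.0, 5.0, 5.5]
gripper_width: 21.5
grasp_force: 58.9
```

```bash
python3 -c "
from h import *
wind()
im,c=cam('side'); q=im[250:350,370:460]; cv2.imwrite('pics/m2.png',cv2.resize(q,None,fx=5,fy=5,interpolation=cv2.INTER_CUBIC))
for z in(62,67,72,77,82): print(z,(np.array(proj(c,(533-16,12,z)))-[370,250])*5)"
```

```text
23.35 r 90.4 ang -45.8 Frad -1.5 Ftan -5.7 [3.  5.  5.5] [596.  -50.5 217. ] [ 0.19  0.35 -0.09 -0.   -1.13  1.63]
62 [220.44150656 284.91932077]
67 [221.44513278 271.95691041]
72 [222.45462725 258.91870818]
77 [223.47004159 245.80404741]
82 [224.49142803 232.61225357]
```

View pics/m2.png

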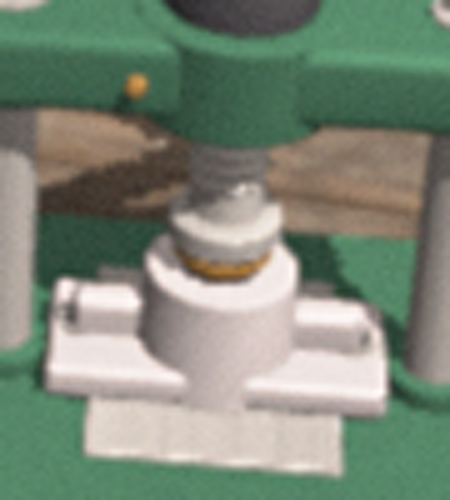

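Ram and flange are nearly down, with about 2 mm left: the flange edge is at row 280 against 285 when home. From here I'll use 4 mm arc steps and watch the force.

Emit:
drive_tool:
  targets:
    - [1,-1.2,0.6,0,0]
    - [1,-2.4,1.2,0,0]
    - [1,-3.5,1.8,0,0]
    - [1,-3.5,1.8,0,0]

```text
clock: 23.8
position: [593.0, -53.3, 217.1]
ee_rot: [0.992, 0.123, 0.004, -0.0]
contact_force: [3.7, 3.2, 5.8]
gripper_width: 21.4
grasp_force: 58.8
```

Emit:
drive_tool:
  targets:
    - [1,-1.2,0.5,0,0]
    - [1,-2.4,1.1,0,0]
    - [1,-3.6,1.6,0,0]
    - [1,-3.6,1.6,0,0]

```text
clock: 24.2
position: [590.1, -55.8, 217.0]
ee_rot: [0.992, 0.123, 0.005, -0.0]
contact_force: [3.7, 2.0, 5.3]
gripper_width: 21.6
grasp_force: 58.8
```

Emit:
drive_tool:
  targets:
    - [1,-1.2,0.5,0,0]
    - [1,-2.4,1,0,0]
    - [1,-3.6,1.5,0,0]
    - [1,-3.6,1.5,0,0]

```text
clock: 24.6
position: [586.9, -58.3, 217.0]
ee_rot: [0.992, 0.123, 0.004, -0.0]
contact_force: [4.8, 2.1, 5.2]
gripper_width: 21.6
grasp_force: 58.8
```

Emit:
drive_tool:
  targets:
    - [1,-1.2,0.4,0,0]
    - [1,-2.4,0.9,0,0]
    - [1,-3.7,1.3,0,0]
    - [1,-3.7,1.3,0,0]

```text
clock: 25.0
position: [583.6, -60.7, 217.0]
ee_rot: [0.992, 0.123, 0.004, 0.0]
contact_force: [4.6, 1.5, 5.2]
gripper_width: 21.5
grasp_force: 58.8
```

Emit:
drive_tool:
  targets:
    - [1,-1.2,0.4,0,0]
    - [1,-2.5,0.8,0,0]
    - [1,-3.7,1.2,0,0]
    - [1,-3.7,1.2,0,0]

```text
clock: 25.4
position: [580.3, -62.8, 217.0]
ee_rot: [0.992, 0.123, 0.004, 0.0]
contact_force: [4.0, 1.5, 5.3]
gripper_width: 21.5
grasp_force: 58.8
```

Emit:
drive_tool:
  targets:
    - [1,-1.3,0.3,0,0]
    - [1,-2.5,0.6,0,0]
    - [1,-3.8,1,0,0]
    - [1,-3.8,1,0,0]

```text
clock: 25.8
position: [576.8, -64.8, 217.0]
ee_rot: [0.992, 0.123, 0.004, 0.0]
contact_force: [4.5, 1.2, 6.4]
gripper_width: 21.9
grasp_force: 58.8
```

```bash
python3 -c "
from h import *
wind()
im,c=cam('side'); q=im[270:330,385:445]; cv2.imwrite('pics/m3.png',cv2.resize(q,None,fx=9,fy=9,interpolation=cv2.INTER_CUBIC))"
```

```text
25.8 r 90.4 ang -61.0 Frad 1.1 Ftan -4.5 [4.5 1.2 6.4] [576.8 -64.8 217. ] [ 0.17  0.32 -0.13  0.   -1.11  1.65]
```

View pics/m3.png

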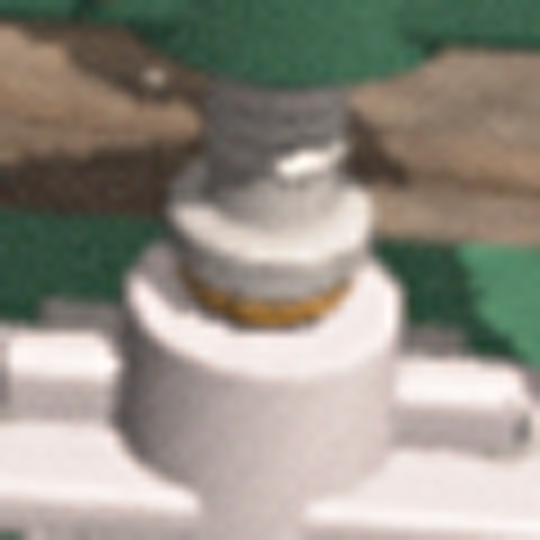

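```bash
python3 -c "
from h import *
im,c=cam('side'); k=lambda P:((np.array(proj(c,P))-[385,270])*9).round(0)
for z in(62,64,66): print(z,'centre',k((533,14.3,z)),'front16',k((517.1,12.7,z)),'front20',k((513,12.2,z)),'left16',k((531.4,30.2,z)))
for z in (67,69,72,74): print('ram',z,'front18',k((515.1,12.4,z)))
hsv=cv2.cvtColor(im,cv2.COLOR_BGR2HSV); m=(abs(hsv[...,0].astype(int)-18)<8)&(hsv[...,1]>120); m[:290]=0;m[315:]=0;m[:,:395]=0;m[:,:]=m; m[:,435:]=0
ys,xs=np.nonzero(m); print(xs.min(),xs.max(),ys.min(),ys.max()); print([(int(x),int(ys[xs==x].min()),int(ys[xs==x].max())) for x in np.unique(xs)])
g=im[295:316,414].astype(int); print(g.tolist())
"
```

```text
62 centre [262. 280.] front16 [258. 332.] front20 [257. 346.] left16 [172. 271.]
64 centre [263. 270.] front16 [259. 323.] front20 [258. 336.] left16 [173. 262.]
66 centre [264. 261.] front16 [259. 313.] front20 [259. 327.] left16 [173. 252.]
ram 67 front18 [260. 315.]
ram 69 front18 [260. 306.]
ram 72 front18 [261. 292.]
ram 74 front18 [262. 282.]
407 421 302 305
[(407, 302, 302), (408, 303, 303), (409, 303, 304), (410, 303, 304), (411, 304, 305), (412, 304, 305), (413, 304, 305), (414, 304, 305), (415, 304, 305), (416, 304, 305), (417, 304, 305), (418, 304, 304), (419, 304, 304), (420, 303, 304), (421, 303, 303)]
[[173, 183, 194], [196, 206, 217], [209, 218, 229], [214, 224, 233], [154, 163, 174], [134, 141, 147], [142, 146, 153], [141, 148, 159], [97, 119, 142], [61, 112, 153], [52, 106, 147], [112, 123, 143], [217, 223, 235], [234, 237, 246], [233, 235, 245], [232, 235, 244], [225, 228, 238], [193, 196, 215], [179, 181, 196], [177, 181, 198], [177, 182, 197]]
```

Re-registering on the housing's own rim gives about 5 mm left, so a 25° step is safe.

Emit:
drive_tool:
  targets:
    - [1,-3.9,0.8,0,0]
    - [1,-7.8,1.5,0,0]
    - [1,-11.7,2,0,0]
    - [1,-15.6,2.3,0,0]
    - [1,-19.5,2.4,0,0]
    - [1,-23.4,2.4,0,0]
    - [1,-27.3,2.2,0,0]
    - [1,-31.2,1.8,0,0]
    - [1,-35.1,1.3,0,0]
    - [1,-39,0.6,0,0]

```text
clock: 26.9
position: [539.2, -75.9, 217.0]
ee_rot: [0.992, 0.123, 0.004, 0.001]
contact_force: [4.3, -2.0, 4.5]
gripper_width: 21.4
grasp_force: 58.7
```

```bash
cat >> h.py <<'E'
def gold():
    v=[]
    for _ in range(2):
        im,c=cam('side'); g=im[290:316,411:418].astype(int).mean(1); b=(g[:,2]-g[:,0]).clip(20)-20
        y=np.arange(290,316); d=g[:,0]; i=np.argmin(d); j=i
        while d[j]<140: j+=1
        v.append((y[j-1]+(140-d[j-1])/(d[j]-d[j-1]), (b*y).sum()/b.sum()))
    print('flange lower edge row, gold centroid',np.mean(v,0).round(2))
E
python3 -c "
from h import *
wind();gold()
im=cv2.imread('pics/m3.png')
"
```

```text
26.9 r 90.4 ang -86.1 Frad 2.3 Ftan -4.1 [ 4.3 -2.   4.5] [539.2 -75.9 217. ] [ 0.16  0.26 -0.22  0.   -1.09  1.66]
flange lower edge row, gold centroid [306.31 304.9 ]
```

Run:
```python
from h import *
ims=[]
for _ in range(4): ims.append(cam('side')[0].astype(float))
im=np.mean(ims,0); cv2.imwrite('pics/sA.png',im)
s0=cv2.imread('pics/side0.png').astype(float)
print('now',[[int(x) for x in r] for r in im[288:316,412:417].mean(1)])
print('start',[[int(x) for x in r] for r in s0[270:316,412:417].mean(1)])
print('row302',[int(x) for x in im[301:304,394:436,0].mean(0)])
```

```text
now [[140, 146, 153], [159, 166, 174], [132, 138, 148], [138, 144, 153], [150, 157, 167], [154, 161, 171], [154, 162, 171], [160, 168, 178], [182, 190, 203], [204, 215, 225], [219, 226, 234], [215, 224, 234], [170, 178, 190], [143, 150, 159], [148, 154, 162], [142, 149, 159], [93, 120, 147], [58, 111, 153], [110, 134, 164], [207, 214, 229], [235, 237, 246], [236, 239, 247], [235, 237, 246], [224, 227, 238], [194, 199, 216], [183, 186, 202], [183, 187, 202], [184, 188, 204]]
start [[79, 102, 65], [79, 101, 63], [78, 101, 64], [78, 102, 66], [79, 101, 63], [81, 104, 68], [79, 103, 64], [78, 101, 63], [77, 99, 65], [87, 99, 90], [109, 115, 121], [118, 122, 130], [118, 124, 132], [107, 111, 118], [98, 103, 107], [96, 99, 105], [108, 112, 119], [98, 112, 126], [71, 102, 130], [54, 78, 101], [57, 61, 68], [59, 55, 55], [65, 59, 60], [83, 102, 124], [95, 159, 215], [101, 183, 239], [101, 185, 239], [93, 170, 226], [80, 143, 195], [66, 122, 166], [53, 94, 126], [49, 89, 122], [66, 121, 164], [72, 132, 180], [69, 133, 182], [72, 123, 167], [139, 150, 173], [234, 235, 244], [243, 245, 252], [241, 243, 250], [240, 243, 250], [231, 234, 244], [206, 210, 224], [192, 197, 213], [194, 198, 214], [194, 198, 214]]
row302 [67, 66, 66, 62, 80, 151, 211, 211, 180, 147, 117, 81, 63, 71, 86, 101, 113, 122, 133, 140, 146, 149, 154, 156, 155, 153, 148, 139, 131, 152, 200, 232, 236, 235, 216, 136, 66, 55, 59, 59, 60, 60][ WARN:0@4.380] global loadsave.cpp:1063 imwrite_ Unsupported depth image for selected encoder is fallbacked to CV_8U.
```

The start image shows the barrel meeting the housing at row 306.2, so a home flange edge should be at row 308.0. It is at 306.4 now, so about 3 mm is left. I'll take a 20° step and measure again.

Emit:
drive_tool:
  targets:
    - [1,-3.8,-0.9,0,0]
    - [1,-7.6,-1.9,0,0]
    - [1,-11.3,-3.1,0,0]
    - [1,-15,-4.5,0,0]
    - [1,-18.6,-6,0,0]
    - [1,-22.2,-7.7,0,0]
    - [1,-25.7,-9.5,0,0]
    - [1,-29,-11.5,0,0]

```text
clock: 28.0
position: [507.4, -72.3, 217.0]
ee_rot: [0.992, 0.123, 0.003, 0.002]
contact_force: [2.4, -3.9, 6.7]
gripper_width: 21.6
grasp_force: 58.9
```

```bash
cat >> h.py <<'E'
def prof():
    im=np.mean([cam('side')[0].astype(float) for _ in range(4)],0)
    print([[int(x) for x in r] for r in im[298:314,412:417].mean(1)])
E
python3 -c "
from h import *
wind();prof();gold()"
```

```text
28.0 r 90.3 ang -106.5 Frad 3.0 Ftan -3.4 [ 2.4 -3.9  6.7] [507.4 -72.3 217. ] [ 0.18  0.2  -0.29  0.   -1.07  1.64]
[[217, 225, 233], [225, 231, 239], [210, 218, 228], [171, 179, 191], [153, 159, 169], [151, 156, 165], [130, 140, 155], [83, 125, 163], [91, 138, 181], [175, 196, 223], [236, 238, 247], [241, 243, 249], [240, 242, 249], [229, 232, 242], [202, 207, 221], [189, 194, 210]]
flange lower edge row, gold centroid [306.5  305.55]
```

Emit:
drive_tool:
  targets:
    - [1,-1.7,-1,0,0]
    - [1,-3.3,-2.1,0,0]
    - [1,-4.9,-3.2,0,0]
    - [1,-6.5,-4.4,0,0]
    - [1,-8.1,-5.6,0,0]
    - [1,-9.6,-6.8,0,0]
    - [1,-11.1,-8.1,0,0]
    - [1,-12.6,-9.4,0,0]

```text
clock: 29.1
position: [492.5, -66.4, 217.0]
ee_rot: [0.992, 0.123, 0.002, 0.002]
contact_force: [3.3, -4.4, 6.7]
gripper_width: 21.9
grasp_force: 59.0
```

```bash
python3 -c "
from h import *
wind();prof();gold()"
```

```text
29.1 r 90.2 ang -116.6 Frad 2.5 Ftan -4.9 [ 3.3 -4.4  6.7] [492.5 -66.4 217. ] [ 0.2   0.18 -0.33  0.   -1.07  1.62]
[[215, 223, 232], [227, 233, 241], [226, 233, 241], [176, 185, 197], [152, 158, 168], [157, 163, 171], [153, 161, 173], [102, 134, 165], [75, 130, 176], [146, 178, 215], [235, 239, 248], [244, 245, 251], [242, 245, 251], [232, 235, 244], [207, 212, 225], [194, 198, 214]]
flange lower edge row, gold centroid [306.83 305.85]
```

About 1.5 mm left. I'll move 5° more, then small steps.

Emit:
drive_tool:
  targets:
    - [1,-1.4,-1.3,0,0]
    - [1,-2.9,-2.6,0,0]
    - [1,-4.3,-4,0,0]
    - [1,-5.6,-5.4,0,0]
    - [1,-5.6,-5.4,0,0]

```text
clock: 29.9
position: [485.4, -62.4, 217.0]
ee_rot: [0.992, 0.123, 0.002, 0.002]
contact_force: [2.3, -3.6, 7.4]
gripper_width: 21.5
grasp_force: 59.0
```

Emit:
drive_tool:
  targets:
    - [1,-0.9,-1,0,0]
    - [1,-1.8,-1.9,0,0]
    - [1,-2.7,-2.9,0,0]
    - [1,-2.7,-2.9,0,0]

```text
clock: 30.3
position: [482.6, -60.6, 217.0]
ee_rot: [0.992, 0.123, 0.002, 0.002]
contact_force: [2.5, -4.7, 6.2]
gripper_width: 21.8
grasp_force: 59.0
```

Emit:
drive_tool:
  targets:
    - [1,-0.9,-1,0,0]
    - [1,-1.7,-2,0,0]
    - [1,-2.6,-3,0,0]
    - [1,-2.6,-3,0,0]

```text
clock: 30.7
position: [479.9, -58.6, 217.0]
ee_rot: [0.992, 0.123, 0.003, 0.002]
contact_force: [5.1, -7.6, 4.7]
gripper_width: 21.4
grasp_force: 58.9
```

Tangential force has jumped to about 8.6 N, so it is bedding. From here I'll use 1 mm steps.

Emit:
drive_tool:
  targets:
    - [1,-0.6,-0.8,0,0]
    - [1,-0.6,-0.8,0,0]

```text
clock: 30.9
position: [479.2, -58.1, 217.0]
ee_rot: [0.992, 0.123, 0.003, 0.003]
contact_force: [5.9, -8.5, 4.5]
gripper_width: 21.5
grasp_force: 58.9
```

```bash
python3 -c "
from h import *
wind();prof();gold()"
```

```text
30.9 r 90.2 ang -126.6 Frad 3.3 Ftan -9.8 [ 5.9 -8.5  4.5] [479.2 -58.1 217. ] [ 0.22  0.15 -0.36  0.01 -1.06  1.59]
[[214, 223, 231], [228, 234, 242], [232, 238, 245], [195, 204, 216], [162, 169, 180], [160, 166, 176], [156, 162, 172], [107, 129, 152], [71, 127, 173], [135, 173, 215], [237, 240, 249], [247, 248, 252], [245, 246, 252], [235, 237, 246], [211, 215, 227], [198, 202, 217]]
flange lower edge row, gold centroid [307.01 306.07]
```

Emit:
drive_tool:
  targets:
    - [1,-0.6,-0.8,0,0]
    - [1,-0.6,-0.8,0,0]
    - [1,-0.6,-0.8,0,0]

```text
clock: 31.5
position: [478.6, -57.6, 217.0]
ee_rot: [0.992, 0.123, 0.003, 0.003]
contact_force: [6.7, -8.2, 4.0]
gripper_width: 21.5
grasp_force: 58.9
```

```bash
python3 -c "
from h import *
wind()"
```

```text
31.5 r 90.2 ang -127.1 Frad 2.5 Ftan -10.3 [ 6.7 -8.2  4. ] [478.6 -57.6 217. ] [ 0.22  0.15 -0.36  0.01 -1.06  1.59]
```

Emit:
drive_tool:
  targets:
    - [1,-0.6,-0.8,0,0]
    - [1,-1.2,-1.6,0,0]
    - [1,-1.2,-1.6,0,0]

```text
clock: 31.8
position: [477.3, -56.5, 217.0]
ee_rot: [0.992, 0.123, 0.003, 0.003]
contact_force: [7.0, -10.6, 3.6]
gripper_width: 21.5
grasp_force: 58.9
```

```bash
python3 -c "
from h import *
wind()"
```

```text
31.8 r 90.1 ang -128.2 Frad 4.0 Ftan -12.0 [  7.  -10.6   3.6] [477.3 -56.5 217. ] [ 0.23  0.15 -0.36  0.01 -1.06  1.59]
```

Emit:
drive_tool:
  targets:
    - [1,-0.6,-0.8,0,0]
    - [1,-1.2,-1.7,0,0]
    - [1,-1.2,-1.7,0,0]
    - [1,-1.2,-1.7,0,0]

```text
clock: 32.2
position: [475.8, -55.4, 217.0]
ee_rot: [0.992, 0.123, 0.003, 0.003]
contact_force: [6.9, -10.4, 3.3]
gripper_width: 21.5
grasp_force: 58.8
```

```bash
python3 -c "
from h import *
wind();prof();gold()"
```

```text
32.2 r 90.1 ang -129.3 Frad 3.6 Ftan -11.9 [  6.9 -10.4   3.3] [475.8 -55.4 217. ] [ 0.23  0.14 -0.37  0.01 -1.05  1.59]
[[212, 222, 230], [228, 234, 242], [232, 238, 245], [201, 210, 221], [166, 173, 184], [160, 167, 176], [156, 163, 172], [110, 129, 150], [71, 122, 166], [135, 171, 214], [239, 242, 251], [247, 248, 253], [245, 247, 252], [235, 238, 247], [213, 216, 228], [198, 202, 218]]
flange lower edge row, gold centroid [307.01 306.1 ]
```

Emit:
drive_tool:
  targets:
    - [1,-0.6,-0.8,0,0]
    - [1,-1.2,-1.7,0,0]
    - [1,-1.7,-2.5,0,0]
    - [1,-1.7,-2.5,0,0]

```text
clock: 32.9
position: [473.9, -53.7, 217.1]
ee_rot: [0.992, 0.123, 0.003, 0.003]
contact_force: [9.5, -12.3, 2.6]
gripper_width: 21.5
grasp_force: 58.8
```

```bash
python3 -c "
from h import *
wind()"
```

```text
32.9 r 90.1 ang -131.0 Frad 3.1 Ftan -15.2 [  9.5 -12.3   2.6] [473.9 -53.7 217.1] [ 0.23  0.14 -0.37  0.01 -1.05  1.58]
```

That is 15 N at the handle, roughly 300 N at the ram, so it is firmly bedded. I'll ease off, open and lift straight up.

Emit:
drive_tool:
  targets:
    - [1,0,0,0,0]
    - [1,0,0,0,0]
    - [1,0.8,1.2,0,0]
    - [-1,1.2,1.8,0,0]
    - [-1,1.2,1.8,0,0]
    - [-1,1.2,1.8,0,0]
    - [-1,1.2,1.8,0,0]
    - [-1,1.2,1.8,0,0]
    - [-1,1.2,1.8,0,0]
    - [-1,1.2,1.8,-25,0]
    - [-1,1.2,1.8,-60,0]
    - [-1,1.2,1.8,-100,0]

```text
clock: 34.1
position: [471.2, -52.2, 315.5]
ee_rot: [0.992, 0.123, -0.002, -0.0]
contact_force: [1.1, 1.5, 0.3]
gripper_width: 85.7
grasp_force: 0.0
```

```bash
python3 -c "
from h import *
wind();prof();gold()
im,c=cam('side'); cv2.imwrite('pics/end.png',cv2.resize(im[120:370,320:500],None,fx=2.4,fy=2.4,interpolation=cv2.INTER_CUBIC))"
```

```text
34.1 r 90.8 ang -132.9 Frad -1.8 Ftan 0.2 [1.1 1.5 0.3] [471.2 -52.2 315.5] [ 0.23  0.07 -0.19 -0.   -1.31  1.58]
[[219, 226, 234], [230, 236, 244], [231, 237, 244], [191, 201, 214], [162, 168, 179], [162, 168, 178], [159, 166, 177], [108, 133, 159], [71, 128, 176], [137, 174, 217], [239, 243, 251], [248, 249, 253], [246, 247, 252], [236, 239, 247], [213, 217, 229], [200, 204, 219]]
flange lower edge row, gold centroid [306.98 305.99]
```

View pics/end.png

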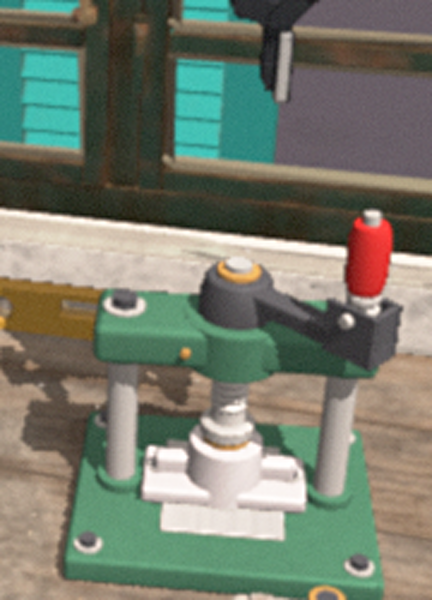

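The handle stands upright and locked at (368,260), the flange is down on the housing at (225,445), and the gripper is clear. I'll hand it in.

```bash
python3 -c "
from h import *
print(arm.job_done())"
```

```text
the job is handed in; nothing more can be done
None
```

I handed the job in at about 34 s, but no verdict came back. The handle is upright and locked, and the bush is wound home at about 15 N on the handle (an estimated 300 N at the ram). The gripper is open and clear, and the tin and spare bush were left alone.

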